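# Spoon a spare ball into the empty ball-transfer unit

## Task

On the lift deck one of the three ball-transfer units has lost its ball. With the one-ball spoon, scoop the spare ball of the right size (the middle-sized one, same as on the other two units) off the spare-ball tray and set it in the empty unit's cup, then put the spoon back level on its rest. Do not touch that ball with the fingers.

Things in the scene. Friction and masses are not known exactly. Their poses are not given: they have to be found in the camera images.
- spoon: One-ball spoon, 0.12 kg. Origin: middle of the level black handle, 100 (x) x 16 (y) x 22 mm (z up), 75 mm above the table at the start. Pocket: level horseshoe of 5 mm steel wire, centre at x +110, y 0, z -65, open to +x and below, inside 30 wide, mouth 23, tips 26 ahead of centre, 40 wide over all. It straddles the stem under a ball; the ball rides 12.5 above it, safe within 10 deg of level.
- ball: Spare black ball to move, 38 mm diameter, 33 g; origin its centre, 53 above the table. Lies in a cup on one of 3 tees, 65 apart in a row along y (within 12 deg) on a grey plate 80 x 190, 6 thick, beside a 26 and a 50 mm ball, any order, loose. Tee: stem 10 wide, free from 6 to 30 mm above the table; cup 20 wide, rim 36 above the table, 16 inside. Approach across the row.
- seat (a point): Rim centre of the empty unit's cup, 36 mm above the table: cup 20 wide, 16 inside, 6 high, on a 10 mm stem free from 10 (flange 50 x 50) to 30 mm above the table. A seated ball's centre is 17 above this point. Two units with fixed 38 mm balls share the dark deck plate, 65 apart in a row along y (within 12 deg); the empty one may be any of the three, tray and deck may swap sides.
- rest: Fixed aluminium spoon rest; origin: centre of its underside, on the table; x along the handle, z up. Two saddles, 8 mm thick, at x -39 and +39 carry the handle from below at z 64, between cheeks flaring from 30 apart to 41 at z 83. Fingers fit between the saddles (70 free, down to a base 110 x 70 x 8). Spoon in place: handle middle at z 75 above this origin, pocket to +x.
Things that resemble listed ones, but are neither listed nor needed, are in the scene too. Leave any red look-alike of the spoon alone. What is shaped like the rest but pink is not meant.

How it is judged:
By the outcome, as a careful person would: the job done as asked, in the order asked, and still so for the second after the job is handed in, with the robot touching nothing.
It also fails if it takes over 64 s, if anything falls off the work surface, if the arm or the gripper's body presses on something with over 40 N, if the wrist force passes 120 N, or if a joint passes its speed limit or range.

## Robot

A 6-joint arm with a two-finger parallel gripper is mounted at the origin on the work surface. World frame = base frame: x ahead of the robot, y to its left, z up, the work surface at z = 0. Lengths are in m, angles in rad, forces in N, time in s.
With the tool pointing down it reaches from about 0.3 to 0.775 m from the base axis. Payload 14.6 kg.
Tool frame: the origin (TCP) lies midway between the tips of the shut fingers; the grasp point (between the pads) lies r.grip_depth behind it (r.grip_depth is the distance from the TCP to the grasp point, in m); z points along the fingers, y is the line along which they close (so a half turn about z gives the same grasp; the last joint's range is limited). The gripper opens to 94 mm and grips with 3 to 60 N. Pads are 16 mm wide; open, the fingers measure 119 mm over their backs; the gripper's body (75 mm by 177 mm) begins 78 mm behind the grasp point.
Start: joints at [1.231, 0.3, 1.521, -0, 1.321, -0.067], TCP at [0.148, 0.53, 0.205] pointing down, gripper open.
Joint ranges: [-3.03, 3.03], [-0.79, 2.21], [0.23, 2.52], [-1.04, 4.18], [0, 3.07], [-2.55, 2.55]. Speed limits (rad/s): [2.22, 2.22, 2.57, 3.14, 3.14, 3.14].

## Interface

Orientations are given as a rotation vector (axis times angle).
In Python, from station import r, ik, telemetry, vision, workorder gives the robot as it stands. Calls block until the motion is done:
- r.goto(position, orientation): joint-space move of the TCP to a pose.
- r.move_straight(position, ori=None, vel=0.15): straight line of the TCP; ori=None keeps the orientation; vel is the mean speed in m/s.
- r.set_joints(angles): joint-space move.
- r.open_gripper() and r.close(squeeze=None): open the fingers fully, or close them until they stop; squeeze is the grip in N (None keeps the last).
- r.pause(seconds).
- ik(position, orientation): joint angles nearest the present ones, or None.
- telemetry.read_state(): the state.
- vision.camera(name): name is "scene" or "top" or "wrist"; returns the picture (480x640x3 uint8, blue, green, red); there is no depth.
- vision.camera_params(name): a dict with "fx", "fy", "cx", "cy" (pixels), "world_from_camera" (4x4, takes a point from camera to world coordinates); the wrist camera has in their place "hand_eye" (4x4, takes a point from camera to tool coordinates, whose origin is the TCP and whose axes are the flange's). Camera axes: x right, y down, z forward; pixel columns grow to the right and rows downward; lengths in m; the calibration is good to about 2 mm. The wrist camera is an equidistant fisheye: a pixel r from the principal point sees the ray r / f radians off the axis. A picture is of the moment at which its call begins: read the wrist's pose just before it. camera_params takes no time and is no camera call.
A pose or a line that the arm cannot do raises r.MotionError and nothing moves.
- workorder.job_done(): hands the job in; it is judged then, once.
The state is a dict: "t": time; "q": joint angles; "qd": joint speeds; "joint_efforts": joint torques, N m; "ee_pos": TCP position; "ee_rot": TCP orientation; "force": force on the tool from outside, world axes, zero at the start; "torque": the same for the moment, N m; "finger_gap": finger opening in m; "grasp_force": force on a finger pad.
Only numpy, scipy, OpenCV 4.12 (cv2) and the standard library are available. Lean on these libraries where they do the work, as an engineer would, in place of code of your own. Each camera call takes 0.05 s, during which the arm holds its last target. There are 200 camera calls.

## Working session

There is one attempt and no reset: what is moved stays moved. The work goes in short steps, each a Python script; the robot and the scene stay as the last script left them, time stands still between calls to the robot, and variables do not carry over. Pictures are saved under pics/ and viewed, at most 10 in all, crops included, and the job is handed in when it is done.

```bash
mkdir -p pics; ls
python3 - <<'E'
from station import r, ik, telemetry, vision
import cv2, numpy as np
np.set_printoptions(precision=4,suppress=True)
for n in("top","scene"):
    cv2.imwrite(f"pics/{n}0.png",vision.camera(n)); print(n,vision.camera_params(n))
print(vision.camera_params("wrist")); s=telemetry.read_state(); print(s, r.grip_depth)
E
```

```text
pics
top {'fx': 524.7704630835574, 'fy': 524.7704630835574, 'cx': 322.643152731682, 'cy': 249.90704721146142, 'world_from_camera': array([[-0.0259, -0.9878,  0.1535,  0.282 ],
       [-0.9994,  0.0223, -0.0256,  0.0671],
       [ 0.0219, -0.1541, -0.9878,  1.1583],
       [ 0.    ,  0.    ,  0.    ,  1.    ]])}
scene {'fx': 467.3734580647711, 'fy': 467.3734580647711, 'cx': 320.8363981883153, 'cy': 237.97745547417176, 'world_from_camera': array([[-0.6525,  0.4644, -0.5988,  0.934 ],
       [ 0.7578,  0.398 , -0.5171,  0.4746],
       [-0.0018, -0.7912, -0.6116,  0.5597],
       [ 0.    ,  0.    ,  0.    ,  1.    ]])}
{'fx': 371.64829954431775, 'fy': 371.64829954431775, 'cx': 317.9000659904519, 'cy': 247.53570299164215, 'hand_eye': array([[-0.0004, -0.9586, -0.2848,  0.0819],
       [ 1.    , -0.0004, -0.0002, -0.0003],
       [ 0.0001, -0.2848,  0.9586, -0.1792],
       [ 0.    ,  0.    ,  0.    ,  1.    ]])}
{'t': 0.1, 'q': array([ 1.2314,  0.3004,  1.5215, -0.    ,  1.3207, -0.0666]), 'qd': array([ 0.0001, -0.0026, -0.0021, -0.0016,  0.0012, -0.0008]), 'joint_efforts': array([ -0.0002, -53.2645, -35.3286,   0.071 ,   0.0235,  -0.    ]), 'ee_pos': array([0.1481, 0.5294, 0.205 ]), 'ee_rot': array([-0.4272, -3.1122,  0.0015]), 'force': array([-0.0927, -0.2157, -0.3633]), 'torque': array([-0.006 ,  0.0436, -0.0467]), 'grasp_force': 0.0, 'finger_gap': 0.09388614974329253} 0.0188
```

View pics/top0.png

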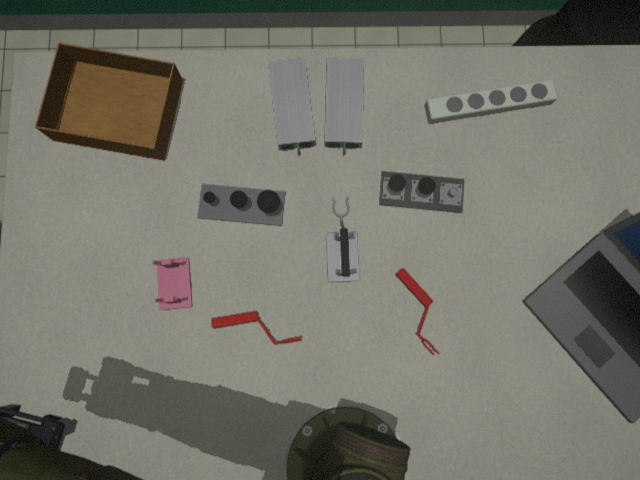

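View pics/scene0.png

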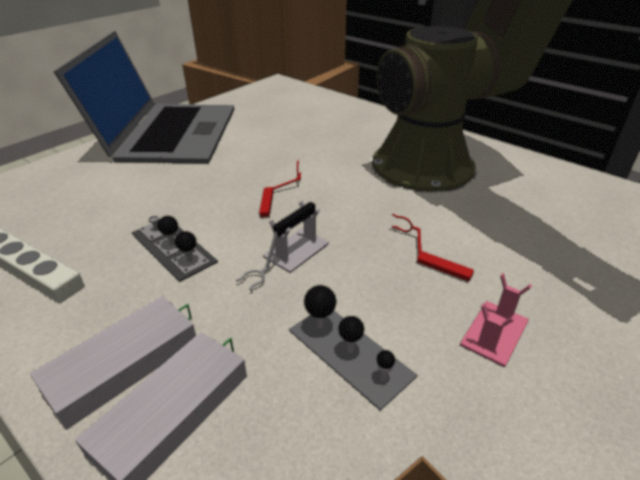

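The top picture shows the tray with its middle tee at about (239,200), the deck's empty cup at about (452,194), and the spoon and rest at about (343,256). Next: an enlarged crop.

Run:
```python
import cv2, numpy as np
a=cv2.imread("pics/top0.png")
f=lambda x,y,w,h,s:cv2.resize(a[y:y+h,x:x+w],None,fx=s,fy=s,interpolation=cv2.INTER_CUBIC)
c=np.zeros((600,800,3),np.uint8)
c[:300,:400]=f(192,165,100,75,4); c[:300,400:]=f(372,160,100,75,4)   # px=4*(u-192)
c[300:600,:400]=f(300,190,80,60,5); c[300:600,400:]=f(300,235,80,60,5)
cv2.imwrite("pics/c0.png",np.clip(c*1.6,0,255).astype(np.uint8))
```

```text
(no output)
```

View pics/c0.png

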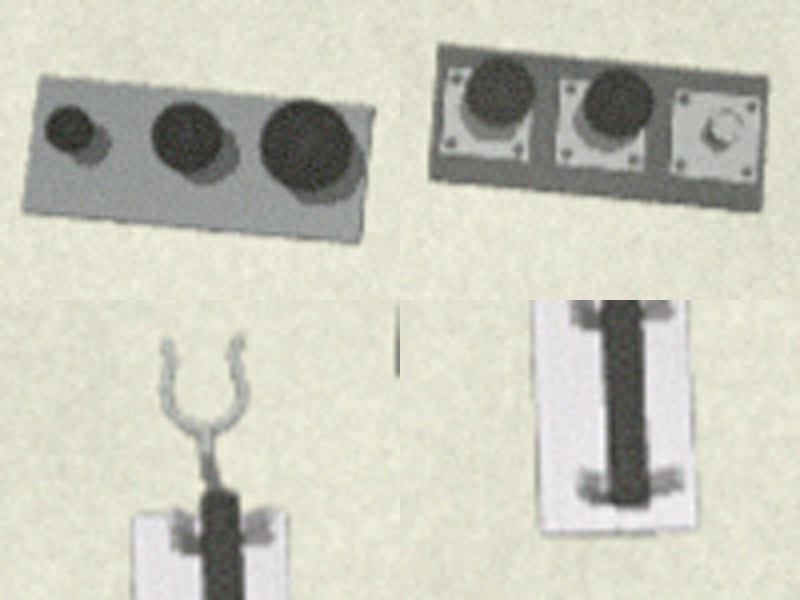

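```bash
cat > h.py <<'E'
from station import r, ik, telemetry, vision, workorder
import cv2, numpy as np
from scipy.spatial.transform import Rotation as R
np.set_printoptions(precision=4,suppress=True)
def top(u,v,z,n="top"):
    p=vision.camera_params(n);T=p["world_from_camera"]
    d=T[:3,:3]@[(u-p["cx"])/p["fx"],(v-p["cy"])/p["fy"],1]
    return T[:3,3]+d*(z-T[2,3])/d[2]
def wpix(u,v,z,pos,rot):
    p=vision.camera_params("wrist");H=p["hand_eye"];Q=R.from_rotvec(rot).as_matrix()
    a,b=u-p["cx"],v-p["cy"];rr=np.hypot(a,b);th=rr/p["fx"]
    d=Q@H[:3,:3]@[np.sin(th)*a/rr,np.sin(th)*b/rr,np.cos(th)]
    o=pos+Q@H[:3,3]
    return o+d*(z-o[2])/d[2]
def down(yaw):  # tool z down, tool x at yaw
    return R.from_matrix(np.array([[np.cos(yaw),np.sin(yaw),0],[np.sin(yaw),-np.cos(yaw),0],[0,0,-1]])).as_rotvec()
E
python3 - <<'E'
from h import *
A=lambda x,y:(192+(x+.5)/4-.5,165+(y+.5)/4-.5)
B=lambda x,y:(372+(x-399.5)/4-.5,160+(y+.5)/4-.5)
C=lambda x,y:(300+(x+.5)/5-.5,190+(y-299.5)/5-.5)
D=lambda x,y:(300+(x-399.5)/5-.5,235+(y-299.5)/5-.5)
s=top(*A(69,129),.046);b=top(*A(187,137),.053);l=top(*A(306,146),.0597)
print("tray",s,b,l,np.linalg.norm(l-b),np.linalg.norm(s-b),np.arctan2(*(s-l)[:2]))
p=top(*B(500,91),.053);q=top(*B(619,103),.053);e=top(*B(728,127),.036)
print("deck",p,q,e,2*q-p,np.arctan2(*(p-q)[:2]))
f=top(*C(222,492),.086);k=top(*D(629,503),.086);po=top(*C(204,390),.010)
print("handle",f,k,(f+k)/2,np.linalg.norm(f-k),np.arctan2(*(f-k)[1::-1]),"pocket",po)
m=(f+k)/2
for c in [C(132,515),C(288,514),D(541,533),D(695,527)]: print(top(*c,.008))
E
```

```text
tray [0.5769 0.2821 0.046 ] [0.5693 0.2174 0.053 ] [0.5613 0.1529 0.0597] 0.06534731497371908 0.06553969106607382 0.11990989167408611
deck [ 0.5994 -0.1269  0.053 ] [ 0.5913 -0.1917  0.053 ] [ 0.5812 -0.2556  0.036 ] [ 0.5833 -0.2566  0.053 ] 0.12330604948217005
handle [ 0.4939 -0.0064  0.086 ] [ 0.3951 -0.006   0.086 ] [ 0.4445 -0.0062  0.086 ] 0.09883753803737554 -0.0030679313426049165 pocket [ 0.5557 -0.005   0.01  ]
[0.4997 0.0288 0.008 ]
[ 0.4987 -0.0409  0.008 ]
[0.3909 0.0278 0.008 ]
[ 0.392  -0.0401  0.008 ]
```

Run:
```python
from h import *
r.goto([.445,-.006,.16],down(0))
s=telemetry.read_state(); cv2.imwrite("pics/w1.png",vision.camera("wrist"))
print(s["t"],s["q"],repr(s["ee_pos"]),repr(s["ee_rot"]))
```

```text
2.3 [-0.0947  0.112   1.8591  0.0001  1.1704  1.4746] array([ 0.4451, -0.0055,  0.1601]) array([-3.1416, -0.0024, -0.0003])
```

View pics/w1.png

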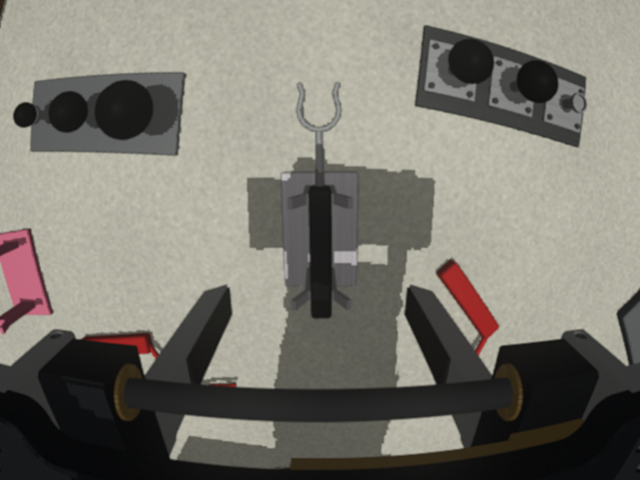

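The wrist view shows the handle from (320,187) to (321,316), centred between the fingers, with the pocket centred at about (319,110).

Run:
```python
from h import *
P=np.array([.4451,-.0055,.1601]);O=[-3.1416,-.0024,-.0003]
for n,u,v,z in [("front",320,190,.086),("back",321,317,.086),("pocket",319.5,110,.01),("ball",68,111,.053),("cup",578,102,.036),("d1",471,61,.053),("d2",538,81,.053),("base fl",282,173,.008),("fr",357,173,.008)]:
    print(n,wpix(u,v,z,P,O))
```

```text
front [ 0.4954 -0.0075  0.086 ]
back [ 0.3992 -0.0085  0.086 ]
pocket [ 0.5566 -0.0074  0.01  ]
ball [0.5707 0.2159 0.053 ]
cup [ 0.5848 -0.2544  0.036 ]
d1 [ 0.6005 -0.1285  0.053 ]
d2 [ 0.593  -0.1939  0.053 ]
base fl [0.5006 0.0259 0.008 ]
fr [ 0.5007 -0.0409  0.008 ]
```

```bash
cat >> h.py <<'E'
DX=0.0   # correction of the pocket's place along tool x
def tcp(pk,yaw):  # TCP for the pocket centre at pk
    return np.array(pk)-(0.110+DX)*np.array([np.cos(yaw),np.sin(yaw),0])+[0,0,.065-r.grip_depth]
def off(p,yaw,d,z): return np.array([p[0]+d*np.cos(yaw),p[1]+d*np.sin(yaw),z])
def st():
    s=telemetry.read_state();print("t%.1f"%s["t"],s["ee_pos"],s["ee_rot"],"F",s["force"],"gap %.4f g %.0f"%(s["finger_gap"],s["grasp_force"]));return s
BALL=np.array([.570,.2168]);YT=-.120
SEAT=np.array([.583,-.2555]);YD=-.123
G=np.array([.446,-.007,.075-r.grip_depth])
E
python3 - <<'E'
from h import *
r.move_straight(G+[0,0,.06],down(0)); r.move_straight(G,vel=.1); st()
r.close(55); st()
r.move_straight(G+[0,0,.06],vel=.1); st()
r.move_straight(G+[-.02,0,.14],vel=.25)
r.goto(tcp(off(BALL,YT,-.078,.14),YT),down(YT))
r.move_straight(tcp(off(BALL,YT,-.078,.018),YT),down(YT)); st()
cv2.imwrite("pics/w2.png",vision.camera("wrist")); t=vision.camera("top"); cv2.imwrite("pics/t2.png",t)
E
```

```text
t3.5 [ 0.4464 -0.007   0.0568] [3.1415 0.     0.0015] F [-0.0077  0.6078  0.6058] gap 0.0939 g 0
t4.7 [ 0.446  -0.007   0.0562] [-3.1416 -0.     -0.    ] F [-0.0445  0.1584  0.2573] gap 0.0156 g 55
t5.5 [ 0.4457 -0.007   0.1157] [-3.1415  0.      0.0011] F [-0.4396 -0.6521 -0.9573] gap 0.0153 g 55
t7.9 [0.3839 0.2393 0.0649] [-3.1353  0.1889 -0.0016] F [-0.6863  0.6104 -0.6709] gap 0.0157 g 55
```

View pics/w2.png

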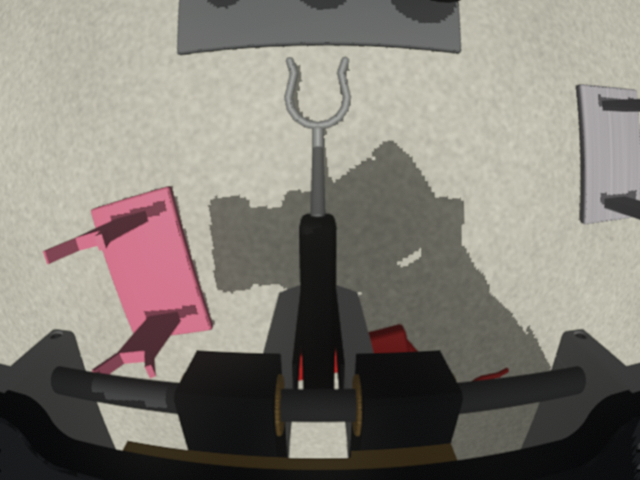

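Run:
```python
from h import *
P=np.array([.3839,.2393,.0649]);O=[-3.1353,.1889,-.0016]
exp=off(BALL,YT,-.078,.018); print("exp",exp)
d=np.array([np.cos(YT),np.sin(YT),0]);n=np.array([-d[1],d[0],0])
for nm,u,v,z in [("pocket c",318,96,.018),("l",289,97,.018),("rt",349,97,.018),("tipL",292,60,.018),("tipR",345,60,.018),("back",319,125,.018),("trayL",178,53,.006),("trayR",461,50,.006)]:
    w=wpix(u,v,z,P,O)-exp; print(nm,"along %.4f across %.4f"%(w@d,w@n))
t=cv2.imread("pics/t2.png")[165:265,180:300]
cv2.imwrite("pics/t2c.png",np.clip(cv2.resize(t,None,fx=6,fy=6,interpolation=cv2.INTER_CUBIC)*1.5,0,255))
```

```text
exp [0.4926 0.2261 0.018 ]
pocket c along 0.0020 across -0.0005
l along 0.0016 across 0.0168
rt along 0.0016 across -0.0190
tipL along 0.0248 across 0.0151
tipR along 0.0248 across -0.0167
back along -0.0158 across -0.0011
trayL along 0.0384 across 0.0920
trayR along 0.0407 across -0.0953[ WARN:0@0.041] global loadsave.cpp:1063 imwrite_ Unsupported depth image for selected encoder is fallbacked to CV_8U.
```

View pics/t2c.png

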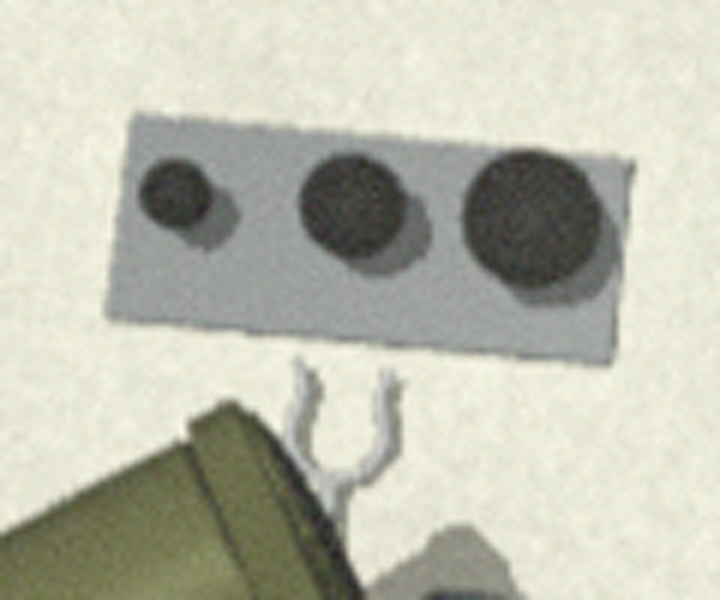

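Run:
```python
from h import *
A=lambda x,y:(180+(x+.5)/6-.5,165+(y+.5)/6-.5)
d=np.array([np.cos(YT),np.sin(YT),0]);n=np.array([-d[1],d[0],0])
b=top(*A(353,206),.053); print(b)
for nm,x,y in [("outL",285,435),("outR",402,440),("tips",348,366),("tipL",305,362),("tipR",391,374)]:
    w=top(*A(x,y),.018)-b; print(nm,"along %.4f across %.4f"%(w@d,w@n))
```

```text
[0.5692 0.2173 0.053 ]
outL along -0.0797 across 0.0203
outR along -0.0774 across -0.0225
tips along -0.0518 across 0.0005
tipL along -0.0519 across 0.0163
tipR along -0.0532 across -0.0156
```

Run:
```python
from h import *
r.move_straight(tcp(off(BALL,YT,0,.018),YT),down(YT),vel=.06); st()
r.move_straight(tcp(off(BALL,YT,0,.046),YT),down(YT),vel=.03); st()
r.move_straight(tcp(off(BALL,YT,0,.13),YT),down(YT),vel=.06); r.pause(.2);st()
a=vision.camera("wrist"); b=vision.camera("scene")
c=np.hstack([cv2.resize(a,(400,300)),cv2.resize(b[200:440,240:560],(400,300))]); cv2.imwrite("pics/w3.png",c); cv2.imwrite("pics/w3f.png",a)
```

```text
t9.4 [0.4605 0.23   0.0642] [ 3.1359 -0.188  -0.0002] F [ 0.1636 -0.1937 -0.2093] gap 0.0156 g 55
t10.5 [0.4607 0.2299 0.092 ] [ 3.1358 -0.1883 -0.0006] F [ 0.0242  0.1478 -1.5541] gap 0.0159 g 55
t12.3 [0.4607 0.2299 0.176 ] [ 3.1358 -0.1884 -0.0005] F [-0.3534 -0.1435 -1.3017] gap 0.0154 g 55
```

View pics/w3.png

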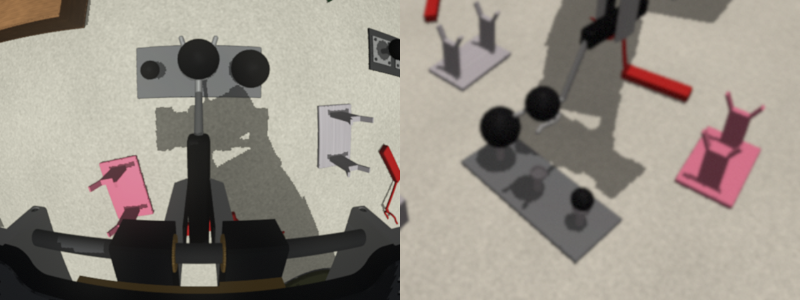

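The ball sits in the spoon and the middle tee is empty. Next: carry it to a point above the deck.

Run:
```python
from h import *
r.move_straight(tcp(off(SEAT,YD,0,.13),YD),down(YD),vel=.14); r.pause(.2);st()
r.move_straight(tcp(off(SEAT,YD,0,.085),YD),down(YD),vel=.08); r.pause(.2);s=st()
a=vision.camera("wrist"); b=vision.camera("top"); cv2.imwrite("pics/w4.png",a); cv2.imwrite("pics/t4.png",b)
f=lambda i:cv2.resize(i,(400,300),interpolation=cv2.INTER_CUBIC)
c=np.vstack([np.hstack([f(a[20:170,220:420]),f(b[160:235,372:472])]),np.hstack([f(a),f(vision.camera("scene")[160:340,90:330])])])
cv2.imwrite("pics/c4.png",np.clip(c*1.4,0,255).astype(np.uint8))
```

```text
t16.1 [ 0.4738 -0.2419  0.1762] [-3.1357  0.1929 -0.0001] F [-1.0661  0.1561 -1.066 ] gap 0.0159 g 55
t17.0 [ 0.474  -0.2421  0.1317] [ 3.1353 -0.1932  0.0012] F [-0.6302  0.4213 -1.0629] gap 0.0154 g 55
```

View pics/c4.png

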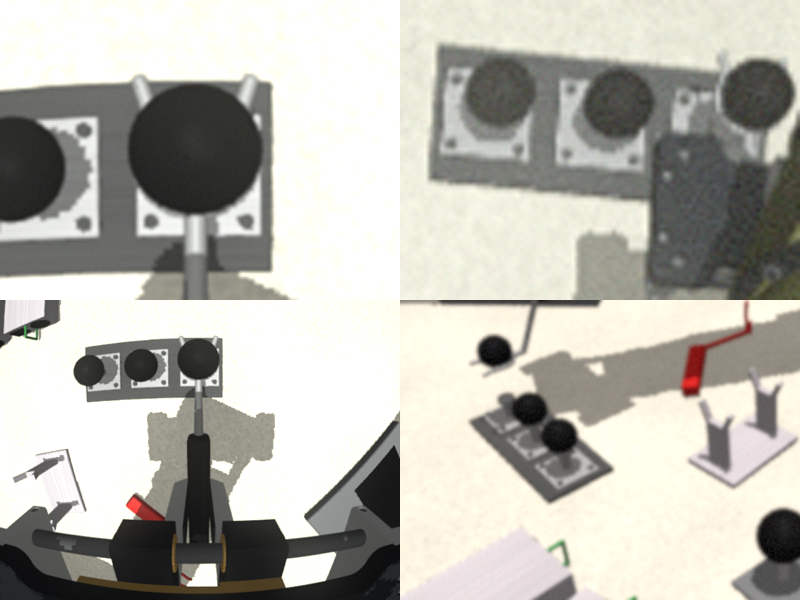

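Run:
```python
from h import *
d=np.array([np.cos(YD),np.sin(YD),0]);n=np.array([-d[1],d[0],0]);S=np.array([*SEAT,0])
P=np.array([.474,-.2421,.1317]);O=[3.1353,-.1932,.0012]
W=lambda x,y:(220+(x+.5)/2-.5,20+(y+.5)/2-.5)
for nm,x,y,z in [("ball",195,149,.0975),("flL",136,236,.01),("flR",261,235,.01),("scrL",151,220,.01),("scrR",248,220,.01),("deckR",271,270,.006),("f2R",99,236,.01),("f2TR",97,116,.01),("stem",195,236,.05),("tipL",139,80,.085),("tipR",249,80,.085)]:
    w=wpix(*W(x,y),z,P,O)-S; print("W",nm,"along %.4f across %.4f"%(w@d,w@n))
B=lambda x,y:(372+(x-399.5)/4-.5,160+(y+.5)/4-.5)
for nm,x,y,z in [("ball",758,94,.0975),("fl0a",676,88,.01),("cup",728,127,.036),("d2",619,103,.053),("d1",500,91,.053)]:
    w=top(*B(x,y),z)-S; print("T",nm,"along %.4f across %.4f"%(w@d,w@n))
```

```text
W ball along 0.0011 across -0.0002
W flL along -0.0229 across 0.0235
W flR along -0.0225 across -0.0265
W scrL along -0.0165 across 0.0175
W scrR along -0.0165 across -0.0212
W deckR along -0.0368 across -0.0311
W f2R along -0.0226 across 0.0384
W f2TR along 0.0268 across 0.0390
W stem along -0.0235 across -0.0001
W tipL along 0.0246 across 0.0165
W tipR along 0.0245 across -0.0163
T ball along -0.0008 across 0.0005
T fl0a along 0.0257 across 0.0240
T cup along -0.0018 across -0.0003
T d2 along 0.0004 across 0.0643
T d1 along 0.0004 across 0.1297
```

Run:
```python
from h import *
d=np.array([np.cos(YD),np.sin(YD)]);n=np.array([-d[1],d[0]]);S=SEAT+.0005*d-.001*n
D=down(YD)
r.move_straight(tcp(off(S,YD,0,.085),YD),D,vel=.03)
r.move_straight(tcp(off(S,YD,0,.046),YD),D,vel=.05); r.pause(.2); st()
r.move_straight(tcp(off(S,YD,0,.0195),YD),D,vel=.025); r.pause(.3); st()
f=lambda i:cv2.resize(i,(400,300),interpolation=cv2.INTER_CUBIC)
a=[vision.camera("wrist")[20:170,220:420],vision.camera("top")[160:235,372:472],vision.camera("scene")[170:290,100:260]]
r.move_straight(tcp(off(S,YD,-.03,.0195),YD),D,vel=.04); st()
a.append(vision.camera("scene")[170:290,100:260])
c=np.vstack([np.hstack([f(a[0]),f(a[1])]),np.hstack([f(a[2]),f(a[3])])])
cv2.imwrite("pics/c5.png",np.clip(c*1.4,0,255).astype(np.uint8))
```

```text
t18.6 [ 0.4743 -0.2431  0.0925] [ 3.1354 -0.1931  0.0007] F [-0.1692  0.4054 -1.1006] gap 0.0157 g 55
t20.1 [ 0.4742 -0.2431  0.0658] [ 3.1356 -0.193   0.0001] F [-0.7162  0.1228 -1.2789] gap 0.0156 g 55
t21.1 [ 0.4446 -0.2394  0.0658] [ 3.1356 -0.193   0.0004] F [-0.1598 -0.0717 -1.8081] gap 0.0158 g 55
```

View pics/c5.png

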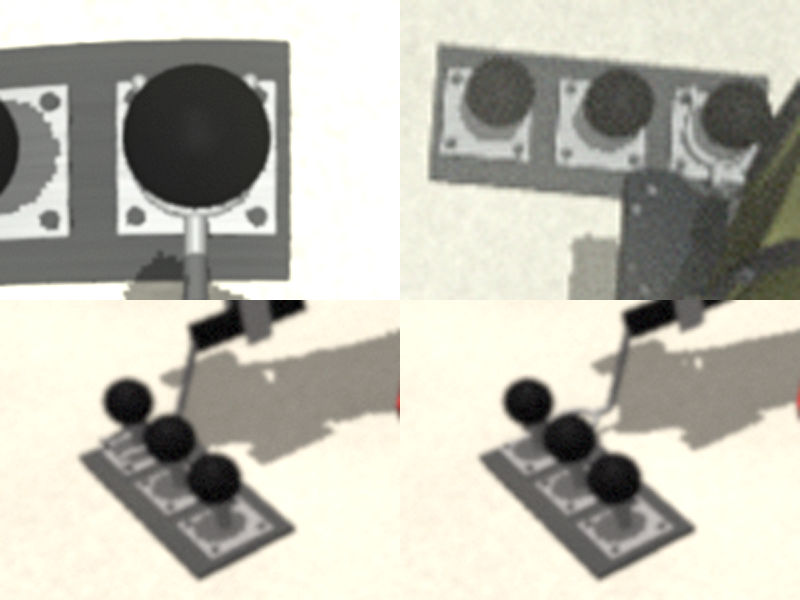

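The ball is seated in the empty unit's cup, level with the other two. Next: return the spoon.

Run:
```python
from h import *
d=np.array([np.cos(YD),np.sin(YD)]);n=np.array([-d[1],d[0]]);S=SEAT+.0005*d-.001*n
D=down(YD)
r.move_straight(tcp(off(S,YD,-.085,.0195),YD),D,vel=.08)
r.move_straight(tcp(off(S,YD,-.085,.14),YD),D,vel=.15)
r.move_straight(G+[0,0,.13],down(0),vel=.15)
r.move_straight(G+[0,0,.03],down(0),vel=.1); r.pause(.2); st()
r.move_straight(G+[0,0,.001],down(0),vel=.03); r.pause(.2); st()
f=lambda i:cv2.resize(i,(400,300),interpolation=cv2.INTER_CUBIC)
a=[vision.camera("scene")[170:290,220:380]]
r.move_straight(G,vel=.02); r.pause(.2); st()
r.open_gripper(); r.pause(.2); st()
r.move_straight(G+[0,0,.14],vel=.15); r.pause(.5); st()
a+=[vision.camera("scene")[170:290,220:380],vision.camera("wrist"),vision.camera("scene")[140:320,90:330]]
c=np.vstack([np.hstack([f(a[0]),f(a[1])]),np.hstack([f(a[2]),f(a[3])])])
cv2.imwrite("pics/c6.png",np.clip(c*1.4,0,255).astype(np.uint8))
```

```text
t26.0 [ 0.4462 -0.007   0.0866] [3.1415 0.     0.0011] F [-0.128  -0.1488 -1.7823] gap 0.0155 g 55
t27.3 [ 0.4461 -0.007   0.0573] [ 3.1416 -0.      0.0004] F [ 0.5615 -0.4896 -1.3768] gap 0.0158 g 55
t27.8 [ 0.446  -0.007   0.0562] [-3.1416  0.0001 -0.0001] F [ 0.4421  1.0577 -0.2599] gap 0.0154 g 55
t29.3 [ 0.446  -0.007   0.0562] [-3.1416  0.0001  0.0001] F [0.0519 0.9171 0.8993] gap 0.0942 g 0
t30.9 [ 0.446  -0.007   0.1961] [ 3.1416  0.0001 -0.0001] F [-0.1082  0.7456  0.0865] gap 0.0939 g 0
```

View pics/c6.png

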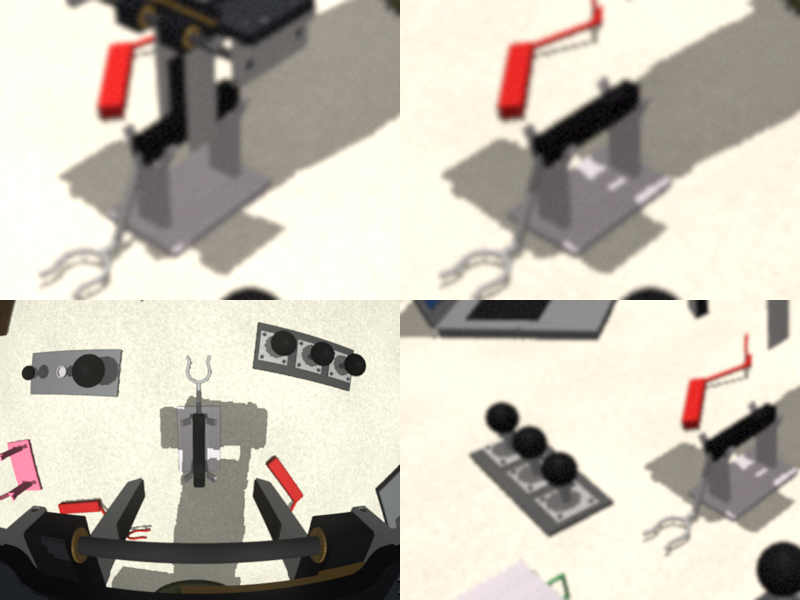

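The spoon lies level in its rest, all three deck units have balls, and the other spare balls haven't moved.

```bash
python3 -c "
from station import workorder; print(workorder.job_done())"
```

```text
the job is handed in; nothing more can be done
None
```

The job is handed in at about 31 s of the 64 s allowed: the 38 mm ball is seated in the empty unit's cup, untouched by the fingers, and the spoon is back level on its rest.

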